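Load the tasting dish with whole tea balls

ROBOT

A 6-joint arm with a two-finger parallel gripper is mounted at the origin on the work surface. World frame = base frame: x ahead of the robot, y to its left, z up, the work surface at z = 0. Lengths are in mm, angles in rad, forces in N, time in s.
With the tool pointing down it reaches from about 300 to 775 mm from the base axis. Payload 14.6 kg.
Tool frame: the origin (TCP) lies on the centre line of the jaws, within the pads' length; the fingertips stand 19 mm ahead of it and the grasp point (between the pads) is the TCP (bot.tip_reach is the distance from the TCP to the fingertips, in mm); z points along the fingers, y is the line along which they close (so a half turn about z gives the same grasp; the last joint's range is limited). The gripper opens to 85 mm and grips with 20 to 120 N. Pads are 22 mm wide; open, the fingers measure 114 mm over their backs; the gripper's body (76 mm by 85 mm) begins 54 mm behind the grasp point. The pads swing forward as they close: fully open they stand 13 mm farther back than shut.
Start: joints at [-1.297, 0.3, 1.521, -0, 1.321, -0.067], TCP at [183.825, -518.361, 250.281] pointing down, gripper open.
Joint ranges: [-3.03, 3.03], [-0.79, 2.21], [0.23, 2.52], [-1.04, 4.18], [0, 3.07], [-2.55, 2.55]. Speed limits (rad/s): [2.22, 2.22, 2.57, 3.14, 3.14, 3.14].

INTERFACE

Orientations are given as a unit quaternion [w, x, y, z].
In Python, from rig import bot gives the robot as it stands. Calls block until the motion is done:
- bot.move_to(position, orientation): joint-space move of the TCP to a pose.
- bot.servo_line(position, attitude=None, speed=150, until_force=None): straight line of the TCP; attitude=None keeps the orientation; speed is the mean speed in mm/s. With until_force (N) it stops when the force on the tool has changed by that much, and returns True; else False.
- bot.move_joints(angles): joint-space move.
- bot.move_gripper(opening, grip_force=None): finger opening in mm; grip_force is the grip in N (None keeps the last); returns when the fingers have stopped.
- bot.dwell(seconds).
- bot.ik(position, orientation): joint angles nearest the present ones, or None.
- bot.read_state(): the state.
- bot.read_camera(name): name is "side" or "top"; returns a dict with "image" (400x640x3 uint8, blue, green, red), "depth" (400x640 float32, mm along the optical axis (not along the pixel's ray), 0 where there is no reading), "fovy" (degrees; the focal length in pixels is half the picture's height over the tangent of half this angle, whatever the lens; pixels are square), "cx", "cy" (the principal point, pixels), "eye" and "attitude" of the camera in the world. Camera axes: x right, y down, z forward; pixel columns grow to the right and rows downward; lengths in mm; the calibration is good to about 2 mm. A picture is of the moment at which its call begins.
A pose or a line that the arm cannot do raises bot.MotionError and nothing moves.
- bot.finish_job(): hands the job in; it is judged then, once.
The state is a dict: "clock": time; "joint_positions": joint angles; "qvel": joint speeds; "effort": joint torques, N m; "ee_pos": TCP position; "tool_rot": TCP orientation; "ft_force": force on the tool from outside, world axes, zero at the start; "moment": the same for the moment, N m; "grip_width": finger opening in mm; "grip_force": force on a finger pad.
Only numpy, scipy, OpenCV 4.12 (cv2) and the standard library are available. Lean on these libraries where they do the work, as an engineer would, in place of code of your own. Each camera call takes 0.05 s, during which the arm holds its last target. There are 200 camera calls.

TASK

Draw the white dish out from under the dispenser to its loading stop, and with the wire scoop move every whole tea ball from the trough into the dish, letting the broken chips drop back so that all of them stay in the trough; never touch a tea ball with the gripper. Then stand the scoop upright on the middle of its cork mat again and slide the loaded dish fully home under the spout. Leave the mug, the jar and the spoon where they are.

Things in the scene. Friction and masses are not known exactly. Their poses are not given: they have to be found in the camera images.
- trough: fixed steel sample trough, 40 mm high, 164 mm wide (y) at the top; origin on the table; long x axis points roughly away from the robot. Inner floor flat, x = -130 to 110 mm, y = -58 to 58, 5 mm above the origin. Near end upright; far end slopes up outward at 45 deg (top edge at x = 145), long sides at 60 deg. Tea starts in the far part, x above -35
- scoop_foot (a point): point on the underside of the loose wire scoop (120 g, 120 high), straight below its handle; x = the way it scoops, z = up along the handle. Four round tines 4 mm thick lie along the underside from x = -36 to free tips at x = 40 mm, at y = -36, -12, 12, 36 (20 mm clear gaps); at the rear they turn up to a cross wire 44 mm high (x = -38). Front open. Stands by itself on its tines
- scoop_grip (a point): centre of the scoop's upright wooden handle, 95 mm straight above scoop_foot, same axes. The handle is 20 mm (x) by 14 mm (y), from 54 to 120 mm above the underside; grip it across y, from above. A thin neck joins its lower end to the rear cross wire
- mat_top (a point): centre of the top of the fixed cork mat, 170 mm (x) by 160 mm (y), 6 mm thick, on which the scoop stands; 6 mm above the table
- dish (a point): centre of the inner floor of the round white dish, 24 mm above the table; rim 50 mm above this point, inner radius 71 mm at the rim, about 55 at the floor. It is fixed on a sliding carriage; its y axis is the way the carriage slides towards the water spout
- dish_grip (a point): point in the carriage's upright black handle, 110 mm from the dish centre on the robot's side (-x), 55 mm above the table; same axes as dish. The handle is 24 mm (x) by 14 mm (y), from 19 to 75 mm above the table; grip it across y, from above
- carriage (a joint): dish carriage on its track, m: 0 = loading stop, in the open; 0.150 = far stop, dish under the spout. Stays where left; 1.5 N moves it. Fixed dispenser, with the carriage at 0 seen from the dish centre: head from y = 112 mm on, x = -28 to 72, underside 125 mm above the table (spout tip 108); column 300 mm tall from y = 265
- ball1_c (a point): centre of a whole pressed tea ball, 32 mm across, 16 g, rigid, dark brown; rolls only on slopes over about 8 degrees. 4 to 7 of the seven are present
- ball2_c (a point): centre of a whole pressed tea ball, 32 mm across, 16 g, rigid, dark brown; rolls only on slopes over about 8 degrees. 4 to 7 of the seven are present
- ball3_c (a point): centre of a whole pressed tea ball, 32 mm across, 16 g, rigid, dark brown; rolls only on slopes over about 8 degrees. 4 to 7 of the seven are present
- ball4_c (a point): centre of a whole pressed tea ball, 32 mm across, 16 g, rigid, dark brown; rolls only on slopes over about 8 degrees. 4 to 7 of the seven are present
- ball5_c (a point): centre of a whole pressed tea ball, 32 mm across, 16 g, rigid, dark brown; rolls only on slopes over about 8 degrees. 4 to 7 of the seven are present
- ball6_c (a point): centre of a whole pressed tea ball, 32 mm across, 16 g, rigid, dark brown; rolls only on slopes over about 8 degrees. 4 to 7 of the seven are present
- ball7_c (a point): centre of a whole pressed tea ball, 32 mm across, 16 g, rigid, dark brown; rolls only on slopes over about 8 degrees. 4 to 7 of the seven are present
- chip1_c (a point): centre of a broken tea chip, 10 x 8 x 7 mm, 10 g, dark brown; passes between the scoop's tines
- chip2_c (a point): centre of a broken tea chip, 10 x 8 x 7 mm, 10 g, dark brown; passes between the scoop's tines
- chip3_c (a point): centre of a broken tea chip, 10 x 8 x 7 mm, 10 g, dark brown; passes between the scoop's tines
- chip4_c (a point): centre of a broken tea chip, 10 x 8 x 7 mm, 10 g, dark brown; passes between the scoop's tines
- mug: bystander: loose white mug, 76 mm across, 72 mm high, origin under its centre
- jar: bystander: loose lidded sample jar, 74 mm across, 122 mm high, origin under its centre
- spoon: bystander: loose steel tasting spoon 130 mm long, lying flat
Not all that is in view belongs to the job. What is shaped like the part that bears ball3_c but green or red is not meant. What is shaped like the part that bears scoop_foot but orange is not meant.

How it is judged (in metres and radians):
On the way, in this order (a step that is already met when the one before it is completed fails the run):
1. the dish is drawn out to its loading stop (value of joint carriage below 0.012 m), for 0.2 s.
2. every whole tea ball is in the dish, and the chips are in the trough (horizontal distance between each of ball1_c, ball2_c, ball3_c, ball4_c, ball5_c, ball6_c, ball7_c and dish below 0.07 m and z of ball1_c in the frame of dish between 0 and 0.065 m and z of ball2_c in the frame of dish between 0 and 0.065 m and z of ball3_c in the frame of dish between 0 and 0.065 m and z of ball4_c in the frame of dish between 0 and 0.065 m and z of ball5_c in the frame of dish between 0 and 0.065 m and z of ball6_c in the frame of dish between 0 and 0.065 m and z of ball7_c in the frame of dish between 0 and 0.065 m and x of chip1_c in the frame of trough between -0.135 and 0.15 m and y of chip1_c in the frame of trough between -0.08 and 0.08 m and z of chip1_c in the frame of trough between 0 and 0.045 m and x of chip2_c in the frame of trough between -0.135 and 0.15 m and y of chip2_c in the frame of trough between -0.08 and 0.08 m and z of chip2_c in the frame of trough between 0 and 0.045 m and x of chip3_c in the frame of trough between -0.135 and 0.15 m and y of chip3_c in the frame of trough between -0.08 and 0.08 m and z of chip3_c in the frame of trough between 0 and 0.045 m and x of chip4_c in the frame of trough between -0.135 and 0.15 m and y of chip4_c in the frame of trough between -0.08 and 0.08 m and z of chip4_c in the frame of trough between 0 and 0.045 m), for 0.2 s.
At the end, for the whole second after the job is handed in: carriage within 7 mm of its far stop; every ball present in the dish (centre within 70 mm of its axis, under 65 mm above its floor); all four chips in the trough; scoop at rest, upright (0.12 rad) on the cork mat, foot within 50 mm of its centre (all of step 2 and value of joint carriage above 0.143 m and horizontal distance between scoop_foot and mat_top below 0.05 m and angle between scoop_foot's own z axis and vertical below 0.12 rad and z of scoop_foot in the frame of mat_top between -0.003 and 0.004 m and linear speed of scoop below 0.02 m/s); the robot touches nothing.
It fails at once if a finger touches a tea ball (contact force between the fingers and ball1 above 0.3 N or contact force between the fingers and ball2 above 0.3 N or contact force between the fingers and ball3 above 0.3 N or contact force between the fingers and ball4 above 0.3 N or contact force between the fingers and ball5 above 0.3 N or contact force between the fingers and ball6 above 0.3 N or contact force between the fingers and ball7 above 0.3 N).
It fails at once if the mug, jar or spoon is moved more than 30 mm (distance of any of mug, jar, spoon from where it was at the start of the episode above 0.03 m).
Of ball1, ball2, ball3, ball4, ball5, ball6, ball7 only 4 to 7 are there at a start; the rules pass over those that are not, and their reading is None.
At some moment in a run one of scoop may be knocked a few centimetres aside while the robot is not near it.
It also fails if it takes over 210 s, if anything falls off the work surface, if the arm or the gripper's body presses on something with over 40 N, if the wrist force passes 120 N, or if a joint passes its speed limit or range.

## Working session

There is one attempt and no reset: what is moved stays moved. The work goes in short steps, each a Python script; the robot and the scene stay as the last script left them, time stands still between calls to the robot, and variables do not carry over. Pictures are saved under pics/ and viewed, at most 14 in all, crops included, and the job is handed in when it is done.

```bash
mkdir -p pics; ls
cat > h.py <<'E'
import numpy as np, cv2
from rig import bot
from scipy.spatial.transform import Rotation as R
def rot(q): return R.from_quat([q[1],q[2],q[3],q[0]])
def cloud(c):
    h,w=c["depth"].shape; f=h/2/np.tan(np.radians(c["fovy"])/2)
    v,u=np.mgrid[0:h,0:w]; d=c["depth"].astype(float)
    P=np.stack([(u-c["cx"])/f*d,(v-c["cy"])/f*d,d],-1)
    W=rot(c["attitude"]).apply(P.reshape(-1,3)).reshape(h,w,3)+np.array(c["eye"])
    W[d==0]=np.nan
    return W
E
python3 - <<'E'
from h import *
for n in ("top","side"):
    c=bot.read_camera(n); cv2.imwrite(f"pics/{n}0.png",c["image"]); np.save(f"{n}0.npy",cloud(c)); print(n,c["eye"],c["attitude"],c["fovy"],c["cx"],c["cy"])
print(bot.read_state())
E
```

```text
pics
top [433.73389563 -95.23387746 854.68265582] [ 0.05640883 -0.69911184  0.7117559  -0.03826521] 54.61068058468586 320.8848592105376 204.15162774995892
side [  58.56335182 -978.68522849  706.50663036] [-0.47853937  0.84288868 -0.21335412  0.12255105] 44.26088252586789 321.50323536274163 202.73029553391046
{'clock': 0.1, 'joint_positions': array([-1.29657624e+00,  3.00432272e-01,  1.52154010e+00,  2.88158409e-05,
        1.32067892e+00, -6.66403424e-02]), 'qvel': array([-0.00038319, -0.0002997 , -0.00255446,  0.00073904,  0.00047535,
       -0.00045364]), 'effort': array([ 3.93564929e-03, -5.44375384e+01, -3.62368727e+01,  3.49471509e-05,
        2.99398765e-03, -1.63338979e-05]), 'ee_pos': array([ 183.79419415, -518.17826437,  249.75993499]), 'tool_rot': array([-5.27914417e-04,  9.85512359e-01,  1.69602802e-01, -4.09565462e-05]), 'ft_force': array([ 0.62042642,  0.65265259, -0.66641487]), 'moment': array([-0.04308561, -0.00278051,  0.00108998]), 'grip_force': 0.0, 'grip_width': 85.19415926155422}
```

View pics/top0.png

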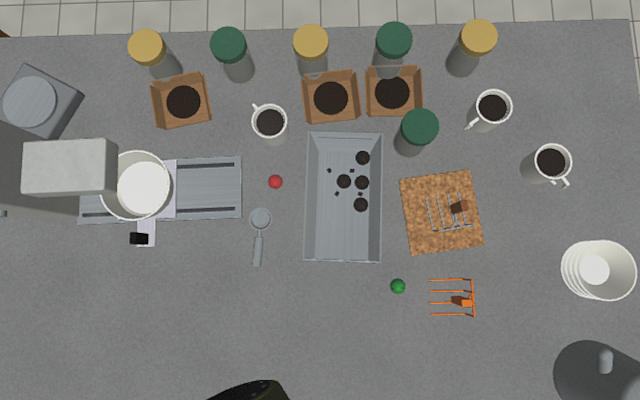

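View pics/side0.png

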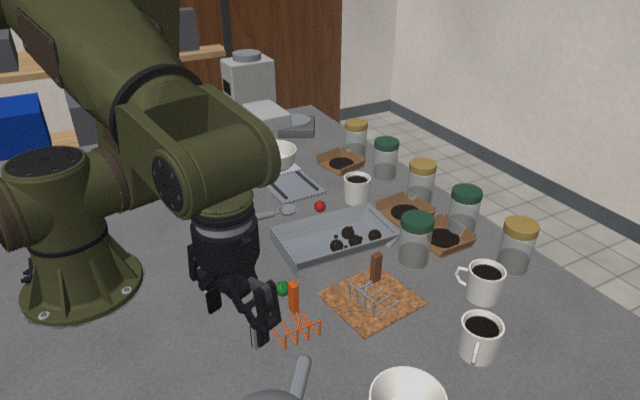

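The top view has the dish at (137,186) with its black handle at (139,238), the trough at (343,197), the scoop on its mat at (445,208), and the orange decoy at (455,298). I'll enlarge a crop for the details.

Run:
```python
from h import *
im=cv2.imread("pics/top0.png"); c=im[120:270,295:495]; cv2.imwrite("pics/crop0.png",cv2.resize(c,None,fx=4,fy=4,interpolation=cv2.INTER_CUBIC))
W=np.load("top0.npy"); 
def rect(m,name):
    p=W[m][:,:2]; p=p[~np.isnan(p).any(1)].astype(np.float32); print(name,len(p),cv2.minAreaRect(p), p.mean(0))
hsv=cv2.cvtColor(im,cv2.COLOR_BGR2HSV)
u=np.arange(640)[None,:]+0*np.arange(400)[:,None]; v=np.arange(400)[:,None]+0*u
# mat
m=(u>395)&(u<490)&(v>165)&(v<260)&(W[...,2]<14)&(hsv[...,1]>70); rect(m,"mat"); print(np.nanmedian(W[m][:,2]))
# scoop handle top
m=(u>395)&(u<490)&(v>165)&(v<260)&(W[...,2]>110); rect(m,"handle"); print(np.nanmedian(W[m][:,2]))
m=(u>300)&(u<386)&(v>125)&(v<266)&(W[...,2]>33)&(W[...,2]<48)
rect(m,"trough")
m=(u>125)&(u<155)&(v>228)&(v<248)&(W[...,2]>68)&(W[...,2]<85); rect(m,"dhandle")
m=(u>80)&(u<180)&(v>145)&(v<225)&(W[...,2]>66)&(W[...,2]<82); 
p=W[m][:,:2].astype(np.float32); print("dish rim",cv2.minEnclosingCircle(p))
for n,(a,b) in dict(trackTL=(80,163),trackTR=(240,156),trackBR=(241,217),trackBL=(80,223),mug=(270,122),jar=(419,125),spoonend=(258,264),spoonbowl=(260,218),headc=(68,165),headr=(118,165)).items(): print(n,W[b,a].round())
```

```text
mat 5032 ((528.0404052734375, -337.3662109375), (170.9920196533203, 163.54835510253906), 7.157173156738281) [ 526.1755 -333.1321]
5.941916263410008
handle 105 ((525.18798828125, -345.5649719238281), (20.09567642211914, 14.293482780456543), 14.745920181274414) [ 524.8379  -344.14447]
125.50440810973237
trough 1857 ((563.61376953125, -122.02749633789062), (164.36126708984375, 282.18023681640625), 87.044189453125) [ 583.8335  -127.94955]
dhandle 98 ((478.1095275878906, 308.51068115234375), (22.877323150634766, 15.515518188476562), 4.334652900695801) [477.44168 307.7314 ]
dish rim ((587.3760375976562, 311.8291015625), 75.03945922851562)
trackTL [610. 360. 176.]
trackTR [661. 106.   9.]
trackBR [523. 103.   7.]
trackBL [516. 464.   7.]
mug [718.  29.  66.]
jar [ 685. -271.  122.]
spoonend [420.  62.  17.]
spoonbowl [520.  61.   4.]
headc [607. 383. 175.]
headr [636. 360.  51.]
```

View pics/crop0.png

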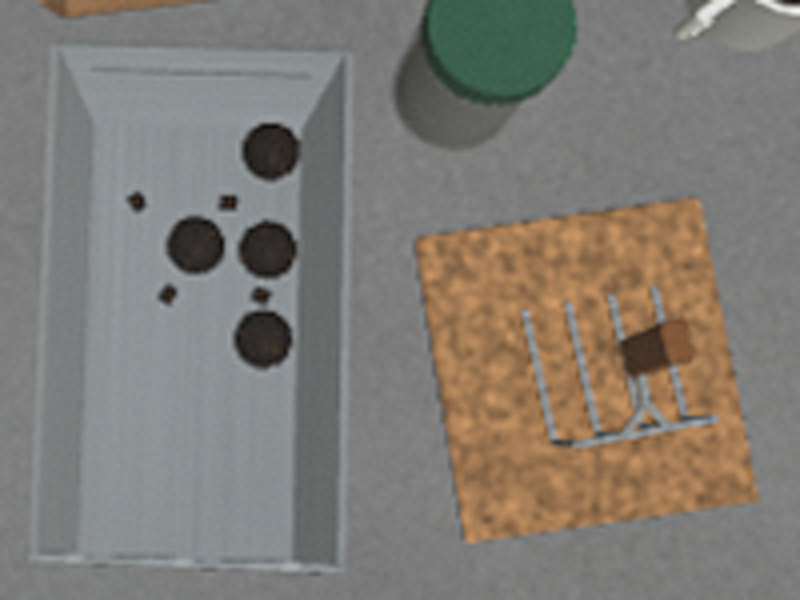

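The crop shows 4 balls, at (270,151), (195,245), (267,250) and (263,338). The 4 chips are at (137,201), (228,202), (168,294) and (261,295). The scoop's tines point up and slightly left.

```bash
cat >> h.py <<'E'
def ray(c,u,v,z):
    f=c["depth"].shape[0]/2/np.tan(np.radians(c["fovy"])/2)
    d=rot(c["attitude"]).apply([(u-c["cx"])/f,(v-c["cy"])/f,1]); e=np.array(c["eye"]); return e+d*(z-e[2])/d[2]
TO=np.array([0,0.]); TY=0
def toT(p): 
    a=np.radians(TY); d=np.array(p)[:2]-TO; return np.array([d[0]*np.cos(a)+d[1]*np.sin(a),-d[0]*np.sin(a)+d[1]*np.cos(a)])
def pose(foot,yaw,pitch=0):
    """tool pose for scoop foot position; pitch>0 = tips down (deg)"""
    r=R.from_euler("ZY",[yaw,pitch],degrees=True); p=np.array(foot)+r.apply([0,0,95])
    q=(r*R.from_euler("x",180,degrees=True)).as_quat(); return p,np.array([q[3],q[0],q[1],q[2]])
E
python3 - <<'E'
from h import *
c=bot.read_camera("top"); W=cloud(c)
cr=lambda x,y:(295+(x+.5)/4-.5,120+(y+.5)/4-.5)
print("trough rim corners, z40:")
for p in [(52,47),(352,54),(342,571),(33,560)]: print(ray(c,*cr(*p),40).round(1))
print("floor corners z5"); 
for p in [(95,118),(297,125),(293,552),(78,550)]: print(ray(c,*cr(*p),5).round(1))
print("balls");
for p in [(270,151),(195,245),(267,250),(263,338)]: print(ray(c,*cr(*p),21).round(1))
print("chips")
for p in [(137,201),(228,202),(168,294),(261,295)]: print(ray(c,*cr(*p),9).round(1))
print("tines tip/rear z10, L->R; mat z6")
for p in [(526,312),(570,303),(613,296),(656,289)]: print(ray(c,*cr(*p),8).round(1))
for p in [(555,441),(712,420)]: print(ray(c,*cr(*p),50).round(1))
print(ray(c,*cr(677,342),126).round(1))
for a,b in [(235,157),(180,157),(235,217.5),(165,220)]: print("track",ray(c,a,b,8).round(1), W[int(b)+(-4 if b>200 else 4),a].round(1))
print("dhandle",ray(c,139,239,75))
E
```

```text
trough rim corners, z40:
[704.4 -48.8  40. ]
[ 696.4 -211.5   40. ]
[ 419.6 -196.    40. ]
[427.8 -35.7  40. ]
floor corners z5
[673.9 -70.7   5. ]
[ 667.2 -184.2    5. ]
[ 429.6 -174.2    5. ]
[432.5 -57.7   5. ]
balls
[ 648.4 -167.2   21. ]
[ 596.7 -124.7   21. ]
[ 593.1 -163.9   21. ]
[ 544.7 -160.3   21. ]
chips
[624.7 -93.5   9. ]
[ 623. -144.    9.]
[ 571.8 -109.6    9. ]
[ 570.2 -160.8    9. ]
tines tip/rear z10, L->R; mat z6
[ 558.  -305.6    8. ]
[ 562.5 -329.9    8. ]
[ 565.9 -353.5    8. ]
[ 569.3 -377.1    8. ]
[ 484.3 -306.5   50. ]
[ 493.7 -387.4   50. ]
[ 525. -346.  126.]
track [659.3 117.7   8. ] [649.5 117.1   9.9]
track [662.2 243.1   8. ] [652.8 242.7   8.2]
track [522.1 115.9   8. ] [531.8 115.3  10.9]
track [519.4 272.    8. ] [527.  266.9  20.5]
dhandle [474.86932184 294.89566204  75.        ]
```

```bash
sed -i 's/^TO=.*/TO=np.array([556.1,-121.6]); TY=-2.95/' h.py
python3 - <<'E'
from h import *
q=pose([0,0,0],1)[1]
bot.move_to([478,308,150],q)
bot.servo_line([478,308,55],speed=80)
bot.move_gripper(0,40); print(bot.read_state()["grip_width"],bot.read_state()["ee_pos"])
h=bot.servo_line([480,148,55],speed=50,until_force=14)
s=bot.read_state();print(h,s["ee_pos"],s["ft_force"],s["clock"])
E
```

```text
13.24741893675408 [478.04390169 308.06078555  55.16512568]
True [480.17772021 224.15492719  55.13296666] [ 0.39194406 -1.96907777  2.91549557] 6.9583
```

Run:
```python
from h import *
for i in range(8):
    p=bot.read_state()["ee_pos"]; h=bot.servo_line([480,max(p[1]-15,150),55],speed=40,until_force=25)
    s=bot.read_state();print(h,s["ee_pos"].round(1),s["ft_force"].round(1))
    if h and i>0: break
```

```text
False [480.6 208.6  55.1] [ 6.2 -1.4  1.6]
True [480.8 200.9  55.2] [0.9 9.1 1.1]
```

Run:
```python
from h import *
c=bot.read_camera("top");cv2.imwrite("pics/t1.png",c["image"][100:300,:320].repeat(2,0).repeat(2,1)); np.save("t1.npy",cloud(c))
s=bot.read_state();print(s["ee_pos"],s["ft_force"],s["grip_width"])
```

```text
[480.79155603 200.92782859  55.19299189] [0.8376824  6.83045628 1.55132118] 13.446008717218751
```

View pics/t1.png

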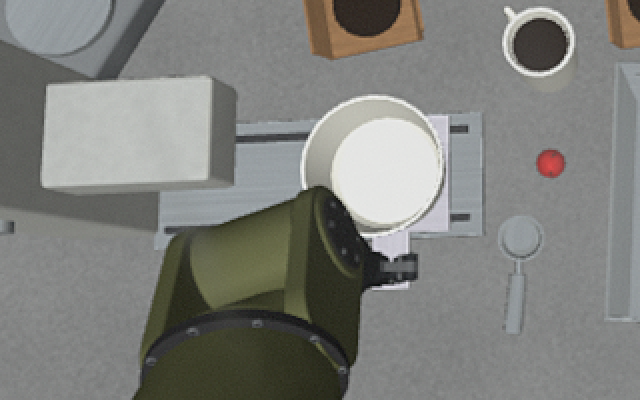

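The dish is now in the open at about (186,85) in half-scale pixels, still held by its handle. I'll check whether this is the loading stop.

Run:
```python
from h import *
for t in (195,185,170,156,150):
    p=bot.read_state()["ee_pos"]
    if p[1]<t: continue
    h=bot.servo_line([481+(200-t)*.03,t,55],speed=30,until_force=45)
    s=bot.read_state();print(h,s["ee_pos"].round(1),s["ft_force"].round(1))
    if h: break
```

```text
True [480.8 200.9  55.2] [ 1.3 10.4  0.3]
```

Run:
```python
from h import *
W=np.load("t1.npy"); u=np.arange(640)[None,:]+0*np.arange(400)[:,None]; v=np.arange(400)[:,None]+0*u
m=(u<130)&(v<210)&(W[...,2]>165)&(W[...,2]<185); p=W[m][:,:2].astype(np.float32); print("head",cv2.boxPoints(cv2.minAreaRect(p)).round())
m=(u>145)&(u<230)&(v>140)&(v<225)&(W[...,2]>68)&(W[...,2]<80); p=W[m][:,:2]
A=np.c_[2*p,np.ones(len(p))]
for _ in range(5):
    s=np.linalg.lstsq(A,(p**2).sum(1),rcond=None)[0]; r=np.sqrt(s[2]+s[0]**2+s[1]**2); e=abs(np.hypot(*(p-s[:2]).T)-r); p=p[e<5];A=A[e<5]
print("dish",s[:2],r,len(p))
W[~((u>215)&(u<245)&(v>150)&(v<225))]=np.nan
for y in range(80,150,6):
    q=W[(abs(W[...,1]-y)<3)&(W[...,0]>530)&(W[...,0]<640)]; print(y,np.nanmedian(q[:,2]) if len(q) else None,end="; ")
```

```text
head [[505. 322.]
 [655. 303.]
 [678. 481.]
 [528. 501.]]
dish [589.56814784 203.50387482] 72.02892347774193 472
80 None; 86 None; 92 None; 98 0.6874324297865542; 104 3.606660430271063; 110 8.11295380768047; 116 8.251551680846319; 122 8.503291312267493; 128 8.30631274416362; 134 9.814789663154443; 140 17.821090412753847; 146 19.602119589965127;
```

The head's edge at y≈312 is about 110 mm past the dish centre (589.6, 203.5), so the carriage is at its loading stop. Next I release it and grasp the scoop.

```bash
cat >> h.py <<'E'
def scoop():
    c=bot.read_camera("top"); W=cloud(c); hsv=cv2.cvtColor(c["image"],cv2.COLOR_BGR2HSV)
    X,Y,Z=W[...,0],W[...,1],W[...,2]
    m=(Z>112)&(Z<134)&(X>420)&(X<640)&(Y<-230)&(Y>-450)&(hsv[...,1]>60)
    m=m.astype(np.uint8); n,l,st,ce=cv2.connectedComponentsWithStats(m)
    i=1+np.argmax(st[1:,4]); p=W[l==i][:,:2].astype(np.float32); return c,len(p),p.mean(0),cv2.minAreaRect(p)
E
python3 - <<'E'
from h import *
bot.move_gripper(60); p=bot.read_state()["ee_pos"]
bot.servo_line([p[0],p[1],150],speed=120)
bot.move_to([430,0,260],pose([0]*3,0)[1])
c,n,m,r=scoop(); print(n,m,r,bot.read_state()["clock"])
cv2.imwrite("pics/t2.png",c["image"][120:270,120:500].repeat(2,0).repeat(2,1))
E
```

```text
101 [ 524.85596 -344.1615 ] ((525.256591796875, -345.4965515136719), (19.70289421081543, 14.321878433227539), 9.281752586364746) 10.525
```

View pics/t2.png

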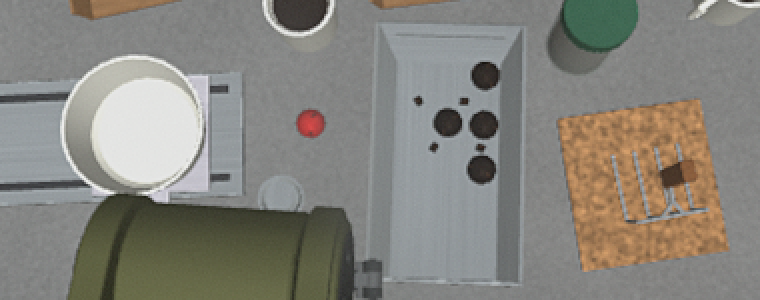

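The dish sits at the stop and the scoop is unmoved, with its handle at (685,170). Next I grasp it and test reachability.

```bash
cat >> h.py <<'E'
def T2W(x,y,z):
    a=np.radians(TY); return np.array([TO[0]+x*np.cos(a)-y*np.sin(a),TO[1]+x*np.sin(a)+y*np.cos(a),z])
DISH=np.array([589.6,203.5])
def tip2foot(tip,yaw,pitch): return np.array(tip)-R.from_euler("ZY",[yaw,pitch],degrees=True).apply([40,0,0])
E
python3 - <<'E'
from h import *
p,q=pose([525,-345.8,6],9)
bot.move_to(p+[0,0,80],q); bot.servo_line(p,speed=80); bot.move_gripper(0,90)
s=bot.read_state(); print(s["grip_width"],s["ee_pos"],s["ft_force"])
p=s["ee_pos"]; bot.servo_line([p[0],p[1],p[2]+120],speed=100)
s=bot.read_state(); print(s["ft_force"],s["clock"])
for x in (-78,10,60): 
  for pi in (0,-25): print(x,pi,bot.ik(*pose(T2W(x,-16,6+(0 if not pi else 100)),TY,pi)) is not None)
for yaw in (-40,-20,0,20,40):
  for pi in (30,40,45,50): 
    f=tip2foot([*(DISH+(-15*np.cos(np.radians(yaw)),-15*np.sin(np.radians(yaw)))),50],yaw,pi); j=bot.ik(*pose(f,yaw,pi)); print(yaw,pi,None if j is None else j.round(2))
E
```

```text
13.00846812010494 [ 525.07182464 -345.88900059  101.20352693] [-0.22286032 -0.6888195   1.68480875]
[-0.95749321 -1.11759839 -1.53438057] 14.8833
-78 0 True
-78 -25 True
10 0 True
10 -25 True
60 0 True
60 -25 True
-40 30 [0.14 0.72 1.2  0.38 1.59 2.34]
-40 40 [0.09 0.82 1.09 0.48 1.74 2.31]
-40 45 [0.07 0.88 1.03 0.53 1.82 2.31]
-40 50 [0.05 0.93 0.98 0.58 1.89 2.31]
-20 30 [0.18 0.78 1.1  0.26 1.72 2.08]
-20 40 [0.15 0.91 0.94 0.33 1.91 2.08]
-20 45 [0.14 0.98 0.85 0.37 2.01 2.09]
-20 50 [0.12 1.05 0.76 0.42 2.11 2.11]
0 30 [0.23 0.82 1.03 0.12 1.8  1.8 ]
0 40 [0.22 0.97 0.83 0.16 2.03 1.81]
0 45 [0.21 1.05 0.72 0.18 2.14 1.82]
0 50 [0.21 1.14 0.6  0.2  2.26 1.84]
20 30 [ 0.29  0.83  1.01 -0.03  1.82  1.51]
20 40 [ 0.29  0.99  0.79 -0.04  2.06  1.5 ]
20 45 [ 0.29  1.07  0.67 -0.05  2.18  1.5 ]
20 50 [ 0.29  1.17  0.54 -0.06  2.31  1.49]
40 30 [ 0.34  0.82  1.04 -0.18  1.78  1.22]
40 40 [ 0.36  0.96  0.84 -0.24  2.    1.21]
40 45 [ 0.37  1.04  0.73 -0.27  2.11  1.19]
40 50 [ 0.38  1.13  0.61 -0.31  2.22  1.17]
```

```bash
cat >> h.py <<'E'
def go(foot,yaw,pitch=0,speed=100,**k):
    p,q=pose(foot,yaw,pitch); return bot.servo_line(p,q,speed=speed,**k)
def approach(x,y,yaw,zs=60):
    p,q=pose(T2W(x,y,zs),yaw); P=bot.read_state()["ee_pos"]
    bot.move_to(p+[0,0,40],q); go(T2W(x,y,12),yaw,speed=100)
    h=go(T2W(x,y,2.5),yaw,speed=12,until_force=3.5); s=bot.read_state(); print("touch",h,s["ee_pos"].round(2),s["ft_force"].round(1)); return s["ee_pos"][2]-95
def lift(x,y,z,yaw,ang=25):
    """tilt back about the rear bottom of the tines then raise"""
    a=np.radians(yaw); 
    for t in (ang/2,ang):
        r=R.from_euler("ZY",[yaw,-t],degrees=True); piv=T2W(x,y,z+2)+R.from_euler("z",yaw,degrees=True).apply([-36,0,0])
        go(piv-r.apply([-36,0,0]),yaw,-t,speed=50)
    f=piv-r.apply([-36,0,0]); go(f+[0,0,40],yaw,-ang,speed=60); return f+[0,0,40]
def snap(name,box,k=3,cam="top"):
    c=bot.read_camera(cam); u0,v0,u1,v1=box; cv2.imwrite(f"pics/{name}.png",cv2.resize(c["image"][v0:v1,u0:u1],None,fx=k,fy=k,interpolation=cv2.INTER_CUBIC)); return c
E
python3 - <<'E'
from h import *
z=approach(-80,-16,TY)
go(T2W(10,-16,z-.3),TY,speed=50); s=bot.read_state(); print(s["ee_pos"],s["ft_force"],s["clock"])
snap("s1",(300,120,400,270),4)
snap("s1b",(260,180,420,280),4,"side")
E
```

```text
touch True [ 475.43 -133.56  100.07] [-0.7 -1.6  5.2]
[ 565.30044721 -138.12538159  100.18772501] [-2.26871728  0.6526994   6.78238767] 19.35
```

```bash
python3 -c "
import cv2,numpy as np
a=cv2.imread('pics/s1.png');b=cv2.imread('pics/s1b.png');a=cv2.resize(a,(267,400));b=cv2.resize(b,(533,333));o=np.zeros((400,800,3),np.uint8);o[:,:267]=a;o[:333,267:]=b;cv2.imwrite('pics/s1c.png',o)"
```

```text
(no output)
```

View pics/s1c.png

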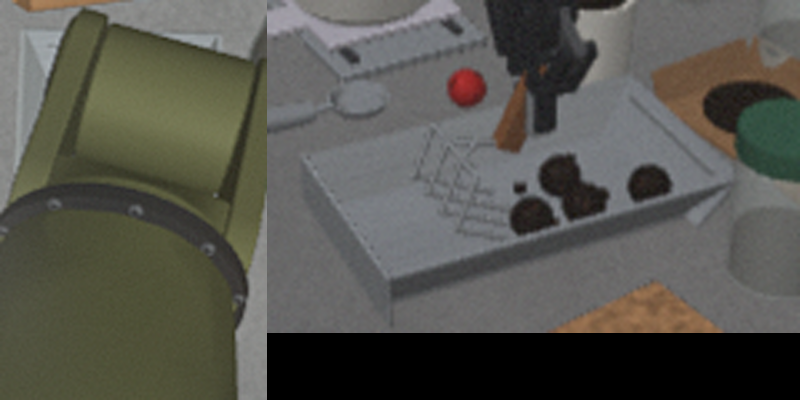

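The side view has the handle leaning at (515,110), so the scoop may have pivoted in the grip. The balls look unmoved near (530,215), (560,175), (585,200) and (650,182). I'll zoom in.

Run:
```python
from h import *
snap("s2",(330,180,430,260),7,"side")
```

```text
(no output)
```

View pics/s2.png

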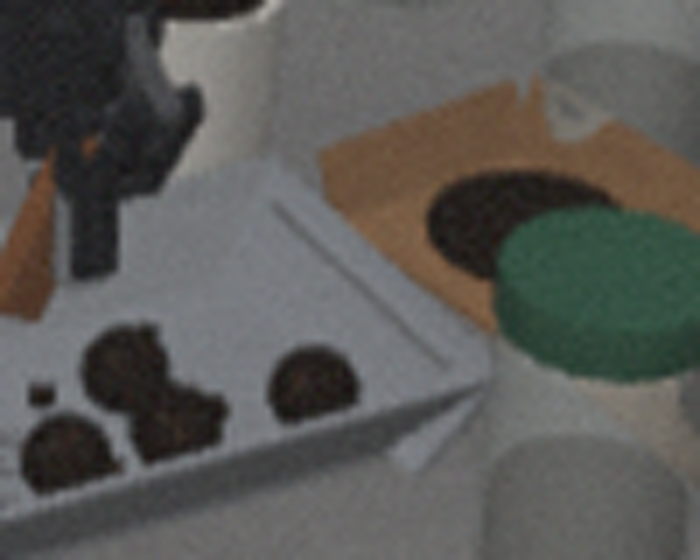

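That crop was too far right: it shows only the balls and the foot of the handle at (25,260). I'll measure the handle axis from depth.

```bash
cat >> h.py <<'E'
def proj(c,p):
    f=c["depth"].shape[0]/2/np.tan(np.radians(c["fovy"])/2); d=rot(c["attitude"]).inv().apply(np.array(p)-np.array(c["eye"])); return np.array([c["cx"]+f*d[0]/d[2],c["cy"]+f*d[1]/d[2]])
E
python3 - <<'E'
from h import *
c=bot.read_camera("side"); W=cloud(c); hsv=cv2.cvtColor(c["image"],cv2.COLOR_BGR2HSV)
print(bot.read_state()["ee_pos"].round(1), bot.read_state()["grip_width"])
e=bot.read_state()["ee_pos"]; m=(np.abs(W[...,0]-e[0])<60)&(np.abs(W[...,1]-e[1])<40)&(W[...,2]>40)&(hsv[...,1]>90)&(hsv[...,0]<20)
for z in range(50,125,10):
    k=m&(abs(W[...,2]-z)<5)
    if k.sum()>2: print(z,k.sum(),np.median(W[k],0).round(1),W[k].min(0).round(),W[k].max(0).round())
for pi in (0,10,15,20,25):
    r=R.from_euler("ZY",[TY,pi],degrees=True); g=np.array([565.3,-138.1,100.2]); 
    f=lambda v: (( proj(c,g+r.apply(np.array(v)-[0,0,95]))-[260,180])*3.333+[267,0]).round()
    print(pi,[f(v) for v in ([-38,36,44],[-38,-36,44],[40,-36,2],[40,36,2],[0,0,54])])
E
```

```text
[ 565.3 -138.1  100.2] 13.38802944153485
70 4 [ 545.4 -143.9   73. ] [ 542. -146.   72.] [ 548. -143.   73.]
80 34 [ 541.6 -143.7   80.3] [ 535. -146.   76.] [ 553. -136.   85.]
90 30 [ 543.1 -142.8   89.2] [ 536. -147.   85.] [ 553. -135.   95.]
100 22 [ 546.3 -142.3  100. ] [ 542. -148.   96.] [ 552. -130.  105.]
110 19 [ 549.8 -140.1  109.9] [ 545. -148.  105.] [ 554. -133.  115.]
120 11 [ 555.5 -136.4  119.3] [ 553. -145.  115.] [ 559. -134.  124.]
0 [array([462., 151.]), array([507., 202.]), array([602., 223.]), array([556., 173.]), array([532., 151.])]
10 [array([452., 145.]), array([496., 196.]), array([582., 235.]), array([536., 184.]), array([523., 153.])]
15 [array([448., 141.]), array([491., 193.]), array([571., 240.]), array([525., 189.]), array([519., 153.])]
20 [array([443., 137.]), array([487., 188.]), array([560., 244.]), array([515., 192.]), array([514., 153.])]
25 [array([440., 132.]), array([484., 184.]), array([549., 248.]), array([505., 195.]), array([510., 153.])]
```

The scoop pivoted about 20° nose-down in the grip. I'll back off, level it, set it down on the trough floor, and regrasp with full force.

Run:
```python
from h import *
e=bot.read_state()["ee_pos"]; ax=R.from_euler("z",TY,degrees=True).apply([1,0,0])
bot.servo_line(e+[0,0,20]-15*ax,speed=60)
p=e+[0,0,20]-55*ax; bot.servo_line(p,pose([0]*3,TY,-21)[1],speed=60)
h=bot.servo_line(p-[0,0,45],speed=15,until_force=3); s=bot.read_state(); print(h,s["ee_pos"],s["ft_force"])
c=bot.read_camera("side"); W=cloud(c); hsv=cv2.cvtColor(c["image"],cv2.COLOR_BGR2HSV); e=s["ee_pos"]
snap("s3",(260,180,380,270),6,"side")
```

```text
True [ 510.46195588 -135.35092736   99.00382333] [-1.55285125 -0.533094    5.94189899]
```

View pics/s3.png

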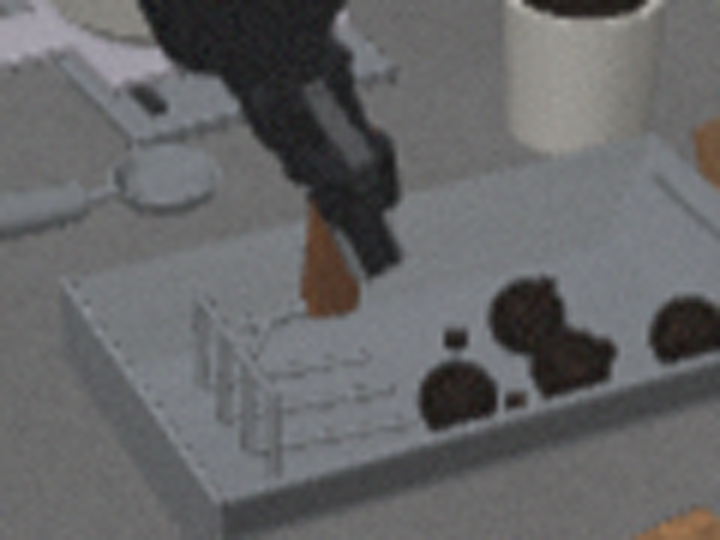

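Run:
```python
from h import *
bot.move_gripper(50); e=bot.read_state()["ee_pos"]; d=rot(bot.read_state()["tool_rot"]).apply([0,0,1])
bot.servo_line(e-60*d,speed=80); bot.move_to([380,-330,330],pose([0]*3,TY)[1])
for cam in ("side","top"):
    c=bot.read_camera(cam); W=cloud(c); hsv=cv2.cvtColor(c["image"],cv2.COLOR_BGR2HSV)
    m=(abs(W[...,0]-503)<40)&(abs(W[...,1]+135)<35)&(W[...,2]>50)&(W[...,2]<135)&(hsv[...,1]>80)&(hsv[...,0]<25)
    for a,b in ((60,80),(85,105),(116,135)):
        k=m&(W[...,2]>a)&(W[...,2]<b)
        if k.sum()>3: p=W[k]; print(cam,a,k.sum(),p.mean(0).round(1),p.min(0).round(),p.max(0).round(),[np.round(q,1) for q in cv2.minAreaRect(p[:,:2].astype(np.float32))])
    if cam=="top": cv2.imwrite("pics/t4.png",cv2.resize(c["image"][120:270,300:395],None,fx=4,fy=4,interpolation=cv2.INTER_CUBIC)); 
print(bot.read_state()["clock"])
```

```text
side 60 58 [ 489.8 -140.1   70.5] [ 482. -146.   60.] [ 500. -132.   80.] [array([ 489.8, -140.9]), array([10.2, 18.7]), np.float64(60.3)]
side 85 62 [ 489.8 -140.7   94.9] [ 481. -144.   85.] [ 501. -133.  105.] [array([ 490.4, -141. ]), array([10.7, 19.4]), np.float64(72.6)]
side 116 58 [ 490.7 -138.7  122.4] [ 481. -144.  116.] [ 501. -129.  128.] [array([ 491. , -137.2]), array([15., 20.]), np.float64(87.2)]
top 85 6 [ 481.9 -133.4   99.2] [ 482. -138.   96.] [ 482. -129.  103.] [array([ 481.9, -133.4]), array([9.4, 0.1]), np.float64(86.2)]
top 116 78 [ 491.5 -133.8  125.1] [ 482. -141.  119.] [ 501. -128.  128.] [array([ 491.6, -134.3]), array([13.5, 18.9]), np.float64(87.7)]
25.1333
```

View pics/t4.png

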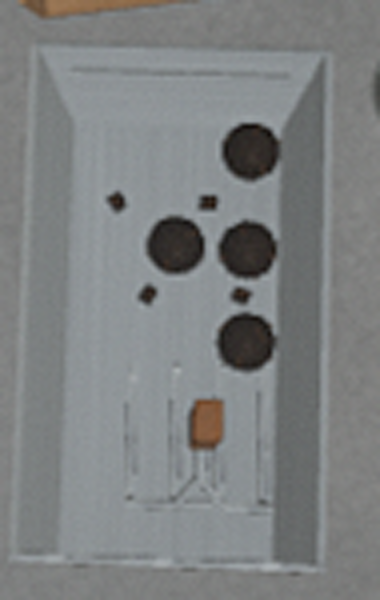

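The scoop stands level in the trough with its handle at (207,425), and the balls and chips are where they were. I'll regrasp lower and at 120 N, then drive with no downward pressure.

```bash
sed -i 's/\[0,0,95\])$/[0,0,G])/; s/apply(\[0,0,95\])/apply([0,0,G])/; s/\["ee_pos"\]\[2\]-95/["ee_pos"][2]-G/; s/^TO=/G=80; TO=/' h.py; grep -n "G" h.py | head
python3 - <<'E'
from h import *
p,q=pose([491.3,-134.2,5],TY)
bot.move_to(p+[0,0,90],q); bot.servo_line(p,speed=80); bot.move_gripper(0,120)
s=bot.read_state(); e=s["ee_pos"]; print(s["grip_width"],e,s["ft_force"],s["grip_force"])
x0,y0=toT(e); print("foot T",x0,y0)
for x in (-45,-30,-15,0,10,14):
    P=T2W(x,-16,e[2]+.4); h=bot.servo_line(P,speed=40,until_force=10); s=bot.read_state(); print(h,toT(s["ee_pos"]).round(1),s["ee_pos"][2].round(2),s["ft_force"].round(1))
    if h: break
snap("s5",(260,180,380,270),6,"side")
E
```

```text
15:G=80; TO=np.array([556.1,-121.6]); TY=-2.95
20:    r=R.from_euler("ZY",[yaw,pitch],degrees=True); p=np.array(foot)+r.apply([0,0,G])
23:    c=bot.read_camera("top"); W=cloud(c); hsv=cv2.cvtColor(c["image"],cv2.COLOR_BGR2HSV)
37:    h=go(T2W(x,y,2.5),yaw,speed=12,until_force=3.5); s=bot.read_state(); print("touch",h,s["ee_pos"].round(2),s["ft_force"].round(1)); return s["ee_pos"][2]-G
12.745992921543275 [ 491.54801037 -134.31890578   85.45195193] [-0.78739781 -0.51314323  5.82757169] 116.87244772911072
foot T -63.811875310145126 -16.02418481356846
True [-62.9 -16. ] 85.45 [0.6 0.2 4.2]
```

View pics/s5.png

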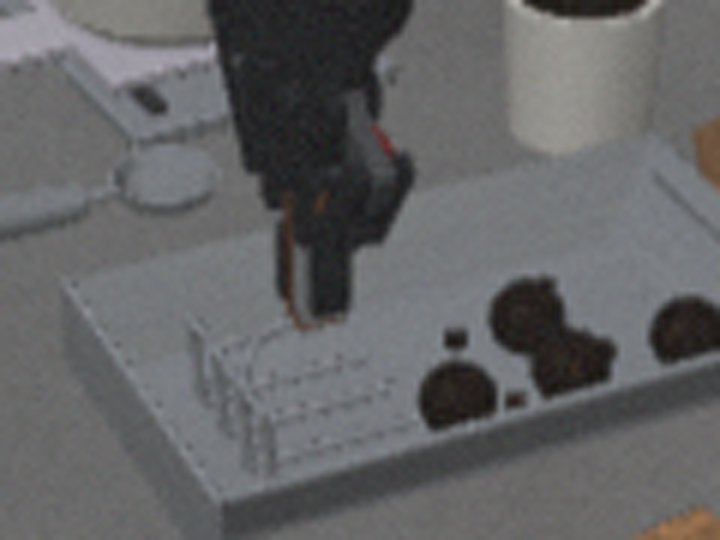

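The scoop is upright in the grip, and the trigger was only a starting transient with about 5 N of press left over. I'll unload it first, then drive while monitoring the force.

```bash
cat >> h.py <<'E'
def ft(): 
    bot.dwell(.15); return np.mean([bot.read_state()["ft_force"] for _ in range(3)],0)
def touch(x,y,z0,yaw):
    """lower the foot in fine steps onto the floor; returns TCP z of light contact"""
    go(T2W(x,y,z0+3),yaw,speed=40); b=ft()[2]
    for dz in np.arange(.9,-2.5,-.3):
        go(T2W(x,y,z0+dz),yaw,speed=10); f=ft()[2]-b
        if f>.9: break
    print("touch foot z",z0+dz,f); return z0+dz
def drive(x1,y,z,yaw,step=15,x0=None):
    e=bot.read_state()["ee_pos"]; x=toT(e)[0]; b=ft()
    while x<x1-.1:
        x=min(x+step,x1); go(T2W(x,y,z),yaw,speed=45); print(round(x,1),(ft()-b).round(1),end="; ")
    print()
E
python3 - <<'E'
from h import *
z=touch(-64,-16,5.4,TY); drive(14,-16,z+.15,TY); open("z.txt","w").write(str(z))
s=bot.read_state(); print(s["ee_pos"],s["clock"])
c=bot.read_camera("side"); W=cloud(c); hsv=cv2.cvtColor(c["image"],cv2.COLOR_BGR2HSV); np.save("W.npy",W)
cv2.imwrite("pics/s6.png",cv2.resize(c["image"][180:270,260:380],None,fx=6,fy=6,interpolation=cv2.INTER_CUBIC))
e=s["ee_pos"];m=(np.abs(W[...,0]-e[0])<40)&(np.abs(W[...,1]-e[1])<40)&(W[...,2]>55)&(hsv[...,1]>90)&(hsv[...,0]<20)
for a in (60,75,90,105): 
    k=m&(W[...,2]>a)&(W[...,2]<a+15)
    if k.sum()>2: print(a,k.sum(),W[k].min(0).round(),W[k].max(0).round())
E
```

```text
touch foot z 5.4 1.572616514415597
-49.0 [ 1.7 -0.2 -1.2]; -34.0 [ 1.  -0.6 -0.9]; -19.0 [1.9 0.  0. ]; -4.0 [ 1.7  0.1 -1.2]; 11.0 [ 1.  -0.6 -0.1]; 14 [ 0.2 -0.6 -0.6]; 
[ 569.21957797 -138.26469638   85.52755344] 33.975
60 3 [ 560. -143.   61.] [ 561. -135.   74.]
75 7 [ 560. -140.   76.] [ 563. -130.   88.]
90 5 [ 559. -140.   94.] [ 561. -136.  104.]
105 9 [ 560. -145.  107.] [ 573. -130.  118.]
```

View pics/s6.png

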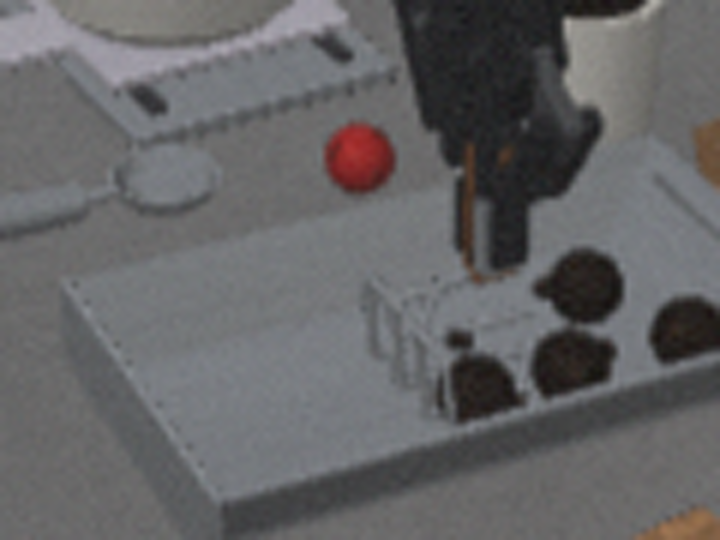

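Two balls are inside the near-side groove at (480,385) and (570,365). The third has been pushed to (585,285). I'll locate it and drive on under it.

Run:
```python
from h import *
c=bot.read_camera("side"); g=lambda X,Y:toT(ray(c,260+X/6,180+Y/6,21)).round(1)
print("B2",g(588,286),"B3",g(570,366),"B4",g(480,387),"B1",g(688,332))
```

```text
B2 [74.7  6.1] B3 [ 39.9 -41.4] B4 [  0.6 -38.7] B1 [ 95.1 -41. ]
```

Run:
```python
from h import *
z=float(open("z.txt").read())
drive(52,-16,z+.15,TY)
c=bot.read_camera("side"); cv2.imwrite("pics/s7.png",cv2.resize(c["image"][180:270,280:400],None,fx=6,fy=6,interpolation=cv2.INTER_CUBIC))
```

```text
28.9 [-1.   0.5  0.6]; 43.9 [0.2 0.1 0.2]; 52 [1.  0.8 1.3];
```

View pics/s7.png

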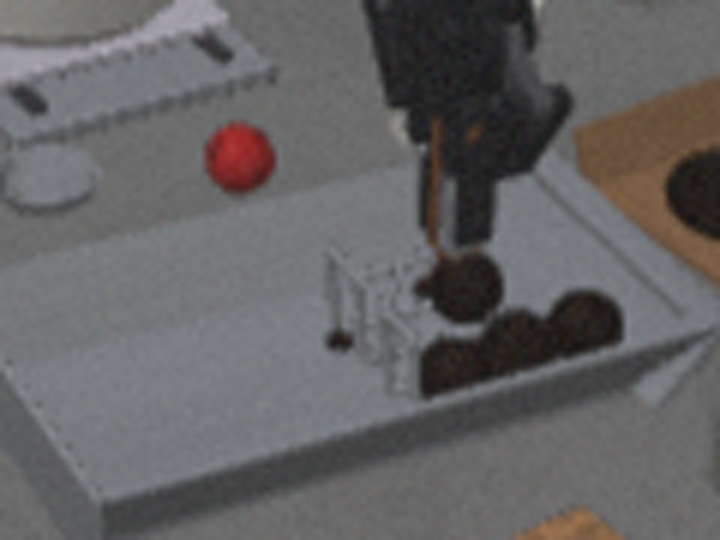

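All the balls lie along the scoop: three in the near groove, the last only at the tips, and one in the far groove. I'll lift with a back tilt and inspect.

Run:
```python
from h import *
z=float(open("z.txt").read())
f=lift(52,-16,z,TY,24)
f=f+[0,0,25]; go(f,TY,-24,speed=60); np.save("f.npy",f); bot.dwell(.3)
print(bot.read_state()["clock"],ft())
c=bot.read_camera("side"); a=cv2.resize(c["image"][130:270,270:410],None,fx=4,fy=4,interpolation=cv2.INTER_CUBIC)
cv2.imwrite("pics/s8.png",a)
```

```text
38.75 [-0.31126421 -0.5695426  -1.81283148]
```

View pics/s8.png

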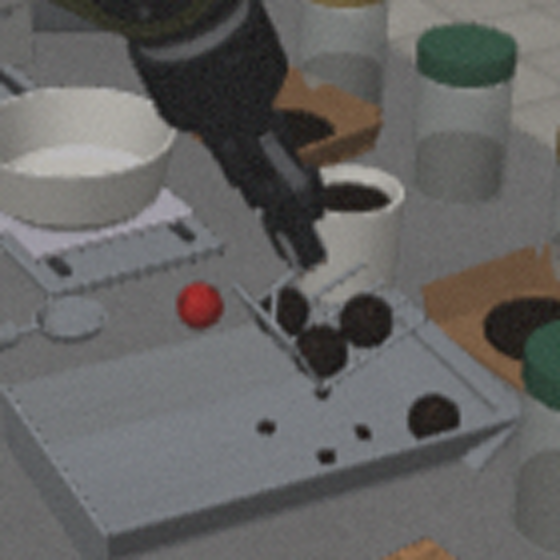

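Three balls are aboard and one is left at (433,415). Three chips are clearly on the floor, and I'll check the fourth at (322,392) by depth.

Run:
```python
from h import *
c=bot.read_camera("side"); W=cloud(c); g=c["image"].sum(2)
for X,Y in [(265,427),(327,456),(363,432),(322,392),(433,415)]:
    u,v=int(270+X/4),int(130+Y/4); k=np.s_[v-2:v+3,u-2:u+3]; i=np.argmin(g[k]); p=W[k].reshape(-1,3)[i]; print(toT(p).round(1),p[2].round(1), g[k].min(), W[k][...,2].round().min())
```

```text
[15.7  6. ] 10.1 106 nan
[ 32.1 -41. ] 14.3 94 5.0
[ 65.  -22.1] 10.1 74 4.0
[67.  27.9] 9.1 135 4.0
[100.3 -51. ] 35.5 81 27.0
```

```bash
cat >> h.py <<'E'
def pour(f,yaw0,tilt):
    f=np.array(f); f[2]=130; go(f,yaw0,-tilt,speed=80)
    g=tip2foot([DISH[0]-15,DISH[1],150],0,-tilt); go(g,0,-tilt,speed=150)
    for pi,z in ((-12,110),(0,95),(10,85),(20,75),(30,65),(40,56),(48,50)):
        go(tip2foot([DISH[0]-15,DISH[1],z],0,pi),0,pi,speed=90)
    bot.dwell(.5)
    for pi,z in ((30,75),(0,110)): go(tip2foot([DISH[0]-15,DISH[1],z],0,pi),0,pi,speed=90)
    p,q=pose(tip2foot([DISH[0]-60,DISH[1]-140,150],0,0),0); bot.servo_line(p,q,speed=150)
E
python3 - <<'E'
from h import *
pour(np.load("f.npy"),TY,24)
print(bot.read_state()["clock"])
c=bot.read_camera("top"); a=cv2.resize(c["image"][120:270,110:400],None,fx=2.7,fy=2.7,interpolation=cv2.INTER_CUBIC); cv2.imwrite("pics/t9.png",a)
E
```

```text
47.7
```

View pics/t9.png

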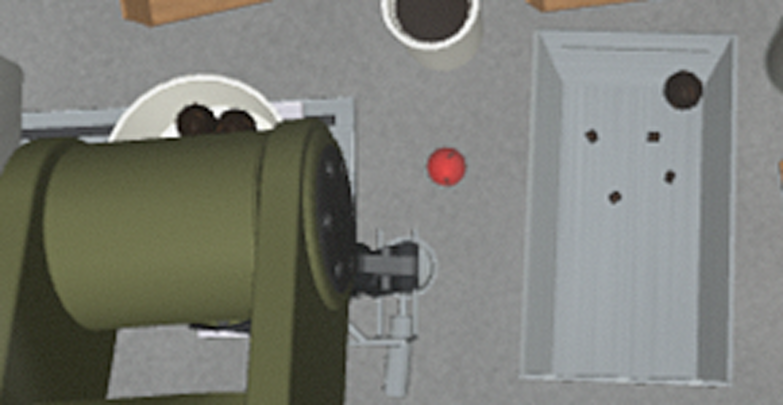

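The top view shows two balls in the dish, with the third presumably hidden by the arm, and all four chips in the trough. One ball is left at (684,90). I'll use image code from here.

```bash
cat >> h.py <<'E'
def blobs(c,box,thr=60):
    """dark blobs: (u,v,area)"""
    u0,v0,u1,v1=box; g=c["image"][v0:v1,u0:u1].max(2)
    n,l,st,ce=cv2.connectedComponentsWithStats((g<thr).astype(np.uint8))
    return [(ce[i][0]+u0,ce[i][1]+v0,st[i,4]) for i in range(1,n) if st[i,4]>3]
E
python3 - <<'E'
from h import *
bot.move_to(*pose(T2W(-40,-16,130),TY))   # park above near trough, dish in view
c=bot.read_camera("top")
print("dish"); 
for u,v,a in blobs(c,(150,140,226,222)): print(round(u),round(v),a,ray(c,u,v,40).round()[:2]-DISH)
bot.move_to([430,-300,250],pose([0]*3,TY)[1]); c=bot.read_camera("top")
print("trough")
for u,v,a in blobs(c,(306,130,383,262)): print(round(u),round(v),a,toT(ray(c,u,v,21 if a>60 else 9)).round(1))
W=cloud(c); k=W[146:161,356:371]; k=k.reshape(-1,3); i=np.argmax(np.where(k[:,2]<60,k[:,2],0)); print("B1 top",toT(k[i]),k[i][2])
s=bot.read_state(); print(s["clock"],s["grip_width"])
E
```

```text
dish
189 166 274 [43.4  5.5]
202 186 130 [ -1.6 -22.5]
trough
363 153 130 [104.7 -41.5]
329 170 9 [66.8 31.3]
352 170 10 [ 68.  -19.4]
358 185 6 [ 34.7 -32.8]
337 192 6 [16.9 11.3]
B1 top [101.80574582 -36.81989284] 38.53129958819454
49.4583 12.304923519456803
```

```bash
cat > s10.py <<'E'
from h import *
bot.move_to(*pose(T2W(-45,-16.5,60),TY)); z=touch(-45,-16.5,5.6,TY)
drive(60,-16.5,z+.15,TY,step=35); drive(67,-16.5,z+.15,TY,step=4)
# tilt back about the rear while creeping forward up the far slope
for t,dx in ((6,2),(12,5),(18,8),(24,10)):
    r=R.from_euler("ZY",[TY,-t],degrees=True); piv=T2W(67+dx-36,-16.5,z+2); f=piv-r.apply([-36,0,0]); go(f,TY,-t,speed=40); print(t,ft().round(1))
f=f+[0,0,30]; go(f,TY,-24,speed=50); f=f+[-10,0,35]; go(f,TY,-24,speed=60); np.save("f.npy",f); bot.dwell(.3)
c=bot.read_camera("side"); W=cloud(c); cv2.imwrite("pics/s10.png",c["image"])
cam=R.from_euler("ZY",[TY,-24],degrees=True)
for u,v,a in blobs(c,(280,150,420,270)):
    p=W[int(v),int(u)]; print(round(u),round(v),a,toT(p).round(),p[2].round(),"scoop frame",cam.inv().apply(p-f).round())
print(bot.read_state()["clock"])
E
python3 s10.py
```

```text
touch foot z 5.3 4.189543352242562
-9.9 [-3.4  0.6  3.4]; 25.1 [-2.6  1.   2.4]; 60 [-0.7 -0.6  0.7]; 
64.4 [ 1.8  0.1 -1.2]; 67 [-1.8  0.1  0.8]; 
6 [ 0.7 -0.5 -1.7]
12 [ 0.   1.5 -1.2]
18 [ 0.6 -0.7 -1.2]
24 [ 0.3 -0.  -1.5]
340 168 926 [-14. -52.] 236.0 scoop frame [-10. -35. 168.]
299 166 66 [ 53. 337.] 49.0 scoop frame [-25. 354. -31.]
315 188 7 [ 71. 254.] 14.0 scoop frame [-23. 271. -69.]
283 195 6 [-30. 252.] 14.0 scoop frame [-116.  269.  -29.]
401 211 216 [224.  42.] 14.0 scoop frame [ 117.   59. -132.]
356 216 113 [ 30. -54.] 102.0 scoop frame [-25. -37.  28.]
350 228 5 [62. 24.] 16.0 scoop frame [-31.  41. -64.]
337 237 7 [16.  6.] 13.0 scoop frame [-74.  23. -48.]
360 238 8 [ 67. -19.] 11.0 scoop frame [-28.  -2. -71.]
356 244 4 [ 42. -38.] 12.0 scoop frame [-50. -21. -59.]
62.1083
```

The last ball is in the scoop and all four chips are on the floor, so I pour with the tips held a bit higher.

```bash
sed -i 's/(20,75),(30,65),(40,56),(48,50)/(20,80),(30,74),(40,70),(48,66)/' h.py
python3 - <<'E'
from h import *
pour(np.load("f.npy"),TY,24)
bot.move_to(*pose([525,-345.8,150],9))
c=bot.read_camera("top"); W=cloud(c); cv2.imwrite("pics/t11.png",c["image"])
print("dish"); 
for u,v,a in blobs(c,(150,140,226,222)): print(round(u),round(v),a,ray(c,u,v,40).round()[:2]-DISH,W[int(v),int(u),2])
for u,v,a in blobs(c,(306,130,383,262)): print("trough",round(u),round(v),a,toT(ray(c,u,v,9)).round(1))
print(bot.read_state()["clock"])
# scoop attitude in grip, from the side
c=bot.read_camera("side"); W=cloud(c); hsv=cv2.cvtColor(c["image"],cv2.COLOR_BGR2HSV); e=bot.read_state()["ee_pos"]
m=(np.abs(W[...,0]-e[0])<40)&(np.abs(W[...,1]-e[1])<40)&(hsv[...,1]>90)&(hsv[...,0]<20); print(e)
for a in range(-30,50,12):
    k=m&(abs(W[...,2]-e[2]-a)<6)
    if k.sum()>2: print(a,k.sum(),W[k].min(0).round(),W[k].max(0).round())
E
```

```text
dish
195 170 410 [35.4 -6.5] 52.6479390421033
199 192 136 [-14.6 -16.5] 56.910384951655374
trough 329 170 7 [66.8 31. ]
trough 352 170 8 [ 68.3 -19.8]
trough 360 181 7 [ 44.6 -38.4]
trough 338 192 7 [17.7 10.8]
72.2583
[ 525.51543558 -344.71541432  230.20718391]
-18 23 [ 515. -355.  207.] [ 521. -339.  218.]
-6 18 [ 515. -350.  219.] [ 518. -340.  230.]
6 24 [ 515. -351.  231.] [ 518. -340.  242.]
18 20 [ 515. -352.  242.] [ 518. -339.  254.]
30 27 [ 515. -353.  254.] [ 534. -340.  265.]
42 9 [ 511. -355.  267.] [ 517. -340.  276.]
```

All four balls are in the dish, the chips are in the trough, and the handle is vertical in the grip. Next I set the scoop down on the mat, then send the dish home.

Run:
```python
from h import *
go([528,-337.4,20],8,speed=80); b=ft()[2]
for z in np.arange(8,4.5,-.3):
    go([528,-337.4,z],8,speed=15); f=ft()[2]-b
    if f>1: break
print("z",z,f)
bot.move_gripper(50); e=bot.read_state()["ee_pos"]; bot.servo_line(e+[0,0,110],speed=80)
q=pose([0]*3,1.3)[1]
bot.move_to([480.8,201,150],q)
c,n,m,r=scoop(); print("scoop",n,m,r)
bot.servo_line([480.8,201,55],speed=80); bot.move_gripper(0,60)
s=bot.read_state(); print(s["grip_width"],s["ee_pos"])
for t in (230,260,290,320,340,345):
    bot.servo_line([480.8-(t-201)*.024,t,55],speed=50); s=bot.read_state(); print(t,s["ee_pos"].round(1),ft().round(1))
print(s["clock"])
```

```text
z 7.7 1.1772393814047137
scoop 105 [ 492.30737 -367.19617] ((492.94793701171875, -368.802001953125), (19.60521697998047, 14.179691314697266), 18.543485641479492)
13.620043101294769 [480.97245798 201.16772167  55.43887332]
230 [480.2 230.3  55.4] [-1.8  2.2  4.5]
260 [479.5 260.4  55.5] [-2.7  1.5  5.7]
290 [478.7 290.4  55.4] [-2.7  1.1  6.4]
320 [477.9 320.4  55.5] [-3.8  1.1  5.9]
340 [477.4 340.5  55.5] [-3.2  2.   5.9]
345 [477.3 345.4  55.5] [-2.9  1.3  7. ]
85.9917
```

The scoop was knocked about 47 mm aside after placing, so I'll re-place it after the dish. First I finish the slide.

Run:
```python
from h import *
b=ft()
for t in np.arange(346.5,358,1):
    bot.servo_line([480.8-(t-201)*.024,t,55],speed=20); f=ft()-b; 
    if abs(f[1])>8: break
s=bot.read_state(); print(t,s["ee_pos"].round(1),f.round(1))
bot.servo_line([477.2,s["ee_pos"][1]-.5,55],speed=20)
bot.move_gripper(50); e=bot.read_state()["ee_pos"]; bot.servo_line(e+[0,0,100],speed=100)
bot.move_to([430,0,260],pose([0]*3,0)[1])
c,n,m,r=scoop(); print("scoop",n,m,r,bot.read_state()["clock"]); cv2.imwrite("pics/t12.png",c["image"])
W=cloud(c); u=np.arange(640)[None,:]+0*np.arange(400)[:,None]
k=(abs(W[...,0]-477)<25)&(abs(W[...,1]-350)<40)&(W[...,2]>68)&(W[...,2]<85); print("dhandle",W[k].mean(0))
for u,v,a in blobs(c,(306,130,383,262)): print("trough",round(u),round(v),a,toT(ray(c,u,v,9)).round(1))
```

```text
352.5 [477.1 351.1  55.5] [ -2.8 -15.9   5.7]
scoop 104 [ 492.4233  -367.34787] ((492.95947265625, -369.04034423828125), (19.80303955078125, 14.444663047790527), 17.744352340698242) 92.3667
dhandle [476.69695611 349.03294075  74.60540113]
trough 329 170 7 [66.8 31. ]
trough 352 170 9 [ 68.  -19.3]
trough 360 181 8 [ 44.2 -38.4]
trough 338 192 7 [17.7 10.8]
```

Run:
```python
from h import *
p,q=pose([492.9,-368.8,6.5],18)
bot.move_to(p+[0,0,90],q); bot.servo_line(p,speed=70); bot.move_gripper(0,60); print(bot.read_state()["grip_width"])
go([492.9,-368.8,30],18,speed=60); go([528,-337.4,25],8,speed=60); go([528,-337.4,12],8,speed=40); b=ft()[2]
for z in np.arange(8.6,4.5,-.3):
    go([528,-337.4,z],8,speed=15); f=ft()[2]-b
    if f>1.5: break
print("z",z,f)
bot.move_gripper(50); e=bot.read_state()["ee_pos"]; bot.servo_line(e+[0,0,110],speed=80)
bot.move_to([430,0,260],pose([0]*3,0)[1])
c,n,m,r=scoop(); W=cloud(c); print("scoop",n,m,r,bot.read_state()["clock"]); cv2.imwrite("pics/t13.png",c["image"])
# uprightness: handle top / lower part from the side camera
c=bot.read_camera("side"); W=cloud(c); hsv=cv2.cvtColor(c["image"],cv2.COLOR_BGR2HSV)
k0=(abs(W[...,0]-528)<40)&(abs(W[...,1]+338)<40)&(hsv[...,1]>90)&(hsv[...,0]<20)
for a in (65,80,95,110,124):
    k=k0&(abs(W[...,2]-a)<6); print(a,k.sum(),W[k].min(0).round(),W[k].max(0).round()) if k.sum() else None
```

```text
13.232580239497885
z 6.499999999999995 1.666898619856666
scoop 102 [ 526.8589 -335.3627] ((527.33349609375, -336.8019714355469), (19.689210891723633, 14.267478942871094), 8.784832954406738) 104.425
65 36 [ 518. -347.   60.] [ 537. -332.   71.]
80 52 [ 517. -347.   74.] [ 538. -332.   86.]
95 49 [ 517. -347.   89.] [ 537. -334.  101.]
110 49 [ 516. -347.  104.] [ 537. -333.  116.]
124 67 [ 517. -347.  118.] [ 536. -332.  129.]
```

```bash
python3 -c "
from h import *
print(bot.finish_job())"
```

```text
the job is handed in; nothing more can be done
None
```

I handed the job in: the dish is home at its far stop, and all four balls were in it when last checked, just before the slide. All four chips are in the trough, and the scoop is upright at the mat centre after I re-placed it following a knock; the judge's result isn't shown.

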